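Sort a sealed canister by its weight and press it home in its dock

ROBOT

A 6-joint arm with a two-finger parallel gripper is mounted at the origin on a cart in front of the work surface, level with it; the furniture and walls round the work are solid. World frame = base frame: x ahead of the robot, y to its left, z up, the work surface at z = 0. Lengths are in m, angles in rad, forces in N, time in s.
With the tool pointing down it reaches from about 0.35 to 0.975 m from the base axis. Payload 4.9 kg.
Tool frame: the origin (TCP) lies midway between the tips of the shut fingers; the grasp point (between the pads) lies 19 mm behind it; z points along the fingers, y is the line along which they close (so a half turn about z gives the same grasp; the last joint's range is limited). The gripper opens to 85 mm and grips with 20 to 120 N. Pads are 22 mm wide; open, the fingers measure 114 mm over their backs; the gripper's body (76 mm by 85 mm) begins 54 mm behind the grasp point. The pads swing forward as they close: fully open they stand 13 mm farther back than shut.
Start: joints at [1.148, 0.053, 1.613, -0, 1.476, -0.119], TCP at [0.187, 0.596, 0.231] pointing down, gripper open.
Joint ranges: [-3.01, 3.01], [-1.01, 2.22], [0.06, 2.58], [-1.02, 4.17], [0.09, 2.62], [-3.14, 3.14]. Speed limits (rad/s): [2.57, 2.57, 3.14, 3.14, 3.14, 3.14].

INTERFACE

Orientations are given as a unit quaternion [w, x, y, z].
In Python, from plant import state, grab_frame, job_done, cut_out, place_of gives the robot as it stands.
- The arm moves only by the tool jog_arm, never from a script. Its argument "motion" is text: rows parted by semicolons, each of 7 numbers parted by spaces: the opening in per cent of the stroke, from 0 (shut) to 100 (fully open), then the shift along the tool's x, y, z as a fraction of full scale, then the turn, a rotation vector about the tool's x, y, z as a fraction of full scale. A call has exactly 5 rows; each row is the pose to reach, as a shift and turn from the pose commanded when the call began, along the tool's axes at that moment; what a row does not reach only later rows make up. Full scale, the value 1, is 50 cm for a shift and 1.5 rad for a turn. A row lasts 1/8 s, in which the tool goes at most 62.5 mm and 10.7 degrees, less where a joint would pass 70% of its speed; a pose out of reach is approached as far as the arm can. A call with a number of a shift or a turn outside -1 to 1 is refused whole. A call with a gripper value outside its range is refused whole. The fingers move at their own pace and stop on an object; the grip force is fixed at half the most. Time passes only in rows, so rows that repeat a pose let the fingers close, or fill a call up. It gives the time, the measured TCP pose, the force, the opening and the grip force at its end, in the units of the state.
- state(): the state, without advancing time (a new reading comes with each control period).
- grab_frame(name): name is "scene" or "top"; returns a dict with "color" (400x640x3 uint8, red, green, blue), "range_z" (400x640 float32, m along the optical axis (not along the pixel's ray), 0 where there is no reading), "intrinsics" (3x3 intrinsics, pixels), "k1" (the pictures are not rectified: a ray, as slopes to the right and down, at radius r is drawn at 1 + k1 r^2 times it, then the intrinsics apply), "world_from_camera" (4x4, takes a point from camera to world coordinates). Camera axes: x right, y up, looking along -z (the intrinsics and any distortion apply to the point x, -y, -z); pixel columns grow to the right and rows downward; lengths in m; the calibration is good to about 2 mm. A picture is of the moment at which its call begins.
- job_done(): hands the job in; it is judged then, once.
Trained networks look in the newest picture that a camera, given by its name, has taken for a name from the list of things; names that differ only in an ending like _2 or _b are one class to them, and where a whole thing is asked for, a point or a joint stands for the part that bears it (a point fixed in the world has none). Each returns a list of dicts, best first, with "p" (0 to 1); they miss things now and then, are a little off and sometimes report something else, mostly with a low value. They report only what shows in the picture. A call takes as long as a camera call. They do not tell look-alikes from the thing itself.
- cut_out(camera, thing): "pixels" (400x640 bool, what is visible of it).
- place_of(camera, thing): "at" ([x, y, z] in m, in world coordinates, good to about 4 mm: a listed point, or the origin of a listed thing).
The state is a dict: "time": time; "joint_pos": joint angles; "joint_vel": joint speeds; "joint_efforts": joint torques, N m; "tool_pos": TCP position; "tool_rot": TCP orientation; "contact_force": force on the tool from outside, world axes, zero at the start; "ft_torque": the same for the moment, N m; "gripper_width": opening from 0.0 (shut) to 1.0 (fully open); "grasp_force": force on a finger pad.
Only numpy, scipy, OpenCV 4.12 (cv2) and the standard library are available. Lean on these libraries where they do the work, as an engineer would, in place of code of your own. Each camera call takes 0.05 s, during which the arm holds its last target. There are 200 camera calls.

TASK

Lift the black canister clear of the desk and hold it still for a moment to judge its mass by feel. Under 250 g it belongs in the white dock, 250 to 450 g in the yellow dock, over 450 g in the blue dock: find the dock's floating pocket gently, without leaning hard on the rim, press the canister down until the sinking tray meets its stop, and let go, leaving it upright. Keep the push on the dock under 25 N, don't drop the canister in, and leave the two dropper bottles and the timer where they stand.

Things in the scene. Friction and masses are not known exactly. Their poses are not given: they have to be found in the camera images.
- canister: sealed black canister with a snap lid, holding an unknown amount of steel: total mass 100 to 625 g, not visible from outside (within 25 g of a limit either neighbouring dock is accepted). 30 mm wide in its x, 36 mm in y, 63 mm tall, upright on the desk. Origin: centre of its underside; z up; x points to the lid's hinge (lid is fast). Fits a pocket with its x along the dock's x, either way round.
- canister_grip (a point): point on the canister's upright axis 46 mm above its underside; a good height to grip it, across its 36 mm width (y): the lowest 20 mm go into the pocket, so keep the fingertips above that
- dock_white_rim (a point): point over the centre of the white dock's plate at the height of the block's rim, 32 mm above the desk. The block floats along the dock's y, anywhere up to 22 mm either way of this point: where it stands is NOT measured, see or feel it. It stays where left and gives way to about 2 N sideways. Pocket and tray are slippery plastic.
- dock_yellow_rim (a point): point over the centre of the yellow dock's plate at the height of the block's rim, 32 mm above the desk. The block floats along the dock's y, anywhere up to 22 mm either way of this point: where it stands is NOT measured, see or feel it. It stays where left and gives way to about 2 N sideways. Pocket and tray are slippery plastic.
- dock_blue_rim (a point): point over the centre of the blue dock's plate at the height of the block's rim, 32 mm above the desk. The block floats along the dock's y, anywhere up to 22 mm either way of this point: where it stands is NOT measured, see or feel it. It stays where left and gives way to about 2 N sideways. Pocket and tray are slippery plastic.
- dock_white_stop (a point): point under the centre of the white dock's rim, 12 mm above the desk: height of the pocket's floor at its hard stop. The floor is a dark tray, at the start 10 to 14 mm below the rim; held by friction, it sinks only under more than about 7.5 N (the canister's weight included), stays where left, and stops 20 mm below the rim.
- dock_yellow_stop (a point): point under the centre of the yellow dock's rim, 12 mm above the desk: height of the pocket's floor at its hard stop. The floor is a dark tray, at the start 10 to 14 mm below the rim; held by friction, it sinks only under more than about 7.5 N (the canister's weight included), stays where left, and stops 20 mm below the rim.
- dock_blue_stop (a point): point under the centre of the blue dock's rim, 12 mm above the desk: height of the pocket's floor at its hard stop. The floor is a dark tray, at the start 10 to 14 mm below the rim; held by friction, it sinks only under more than about 7.5 N (the canister's weight included), stays where left, and stops 20 mm below the rim.
- dock_white: White plastic dock for canisters under 250 g, fixed on the desk. Origin: centre of the underside of its base plate, at desk height; x along the plate's short side (58 mm), y along its long side (100 mm), z up. On the plate rides a block of the same colour (48 x 54 mm in x, y) with an open-topped pocket 34 mm (x) by 39 mm (y); a 2 mm lead-in chamfer runs round its mouth.
- dock_yellow: Yellow plastic dock for canisters of 250 to 450 g, fixed on the desk. Origin: centre of the underside of its base plate, at desk height; x along the plate's short side (58 mm), y along its long side (100 mm), z up. On the plate rides a block of the same colour (48 x 54 mm in x, y) with an open-topped pocket 34 mm (x) by 39 mm (y); a 2 mm lead-in chamfer runs round its mouth.
- dock_blue: Blue plastic dock for canisters over 450 g, fixed on the desk. Origin: centre of the underside of its base plate, at desk height; x along the plate's short side (58 mm), y along its long side (100 mm), z up. On the plate rides a block of the same colour (48 x 54 mm in x, y) with an open-topped pocket 34 mm (x) by 39 mm (y); a 2 mm lead-in chamfer runs round its mouth.
- blue_bottle: bystander: white dropper bottle with blue cap, 30 mm across, 87 mm tall, standing; origin centre of its underside
- black_bottle: bystander: white dropper bottle with black cap, 30 mm across, 78 mm tall, standing; origin centre of its underside
- timer: bystander: white wind-up timer with a red knob, 44 x 66 x 68 mm, standing; origin centre of its underside
There are look-alikes about, which are no part of the job. Leave any pink, purple or turquoise look-alike of the canister alone.

How it is judged:
On the way:
1. the canister is lifted clear of the desk (30 mm or more) and held still for a moment (height (world z) of canister above 0.03 m and linear speed of canister below 0.03 m/s and contact force between canister and the fingers above 0.5 N and contact force between canister and dock_white below 0.1 N and contact force between canister and dock_yellow below 0.1 N and contact force between canister and dock_blue below 0.1 N), for 0.4 s.
At the end, for the whole second after the job is handed in: The canister stands upright (within 0.12 rad) and at rest in the pocket of the dock for its mass (30 g allowance at the limits), pressed down until its underside is at most 14.5 mm above the desk (stop at 12 mm), and is released (((z of canister in the frame of dock_white between 0.008 and 0.0145 m and x of canister in the frame of dock_white between -0.004 and 0.004 m and y of canister in the frame of dock_white between -0.027 and 0.027 m and contact force between canister and dock_white between 0.3 and 2.9 N) or (z of canister in the frame of dock_yellow between 0.008 and 0.0145 m and x of canister in the frame of dock_yellow between -0.004 and 0.004 m and y of canister in the frame of dock_yellow between -0.027 and 0.027 m and contact force between canister and dock_yellow between 2.16 and 4.86 N) or (z of canister in the frame of dock_blue between 0.008 and 0.0145 m and x of canister in the frame of dock_blue between -0.004 and 0.004 m and y of canister in the frame of dock_blue between -0.027 and 0.027 m and contact force between canister and dock_blue above 4.12 N)) and angle between canister's own z axis and vertical below 0.12 rad and linear speed of canister below 0.027 m/s); the robot touches nothing.
It fails at once if the canister is dropped (falls out of the fingers from more than about 8 mm) (contact force between canister and the fingers below 0.05 N and linear speed of canister above 0.4 m/s).
It fails at once if the canister is pushed on a dock with more than 25 N (contact force between canister and dock_white above 25 N or contact force between canister and dock_yellow above 25 N or contact force between canister and dock_blue above 25 N).
It fails at once if a dropper bottle or the timer is shifted by more than 25 mm (distance of any of blue_bottle, black_bottle, timer from where it was at the start of the episode above 0.025 m).
It also fails if it takes over 51 s, if anything falls off the work surface, if the arm or the gripper's body presses on something with over 40 N, if the wrist force passes 120 N, or if a joint passes its speed limit or range.

## Working session

There is one attempt and no reset: what is moved stays moved. The work goes in short steps, Python scripts to look and compute and a tool call to move; the robot and the scene stay as the last step left them, time stands still between calls to the robot, and variables do not carry over. Pictures are saved under pics/ and viewed, at most 10 in all, crops included, and the job is handed in when it is done.

Besides the shell and the picture viewer there is one more tool, called after "Emit:" as name(argument=value, ...), one argument or row to a line, values as JSON. jog_arm: Moves the arm, as the interface text tells. Shift numbers are shares of 50 cm and turn numbers shares of 1.5 rad, none past 1 either way. Its arguments: {"type":"object","properties":{"motion":{"type":"string"}},"required":["motion"]}

```bash
mkdir -p pics; cat > h.py <<'E'
import numpy as np, cv2
from plant import *
def cloud(f):
    K=f["intrinsics"];v,u=np.mgrid[0:400,0:640].astype(float)
    D=np.array([f["k1"],0,0,0,0],float)
    n=cv2.undistortPoints(np.stack([u.ravel(),v.ravel()],1)[:,None],K,D).reshape(400,640,2)
    z=f["range_z"];P=np.stack([n[...,0]*z,-n[...,1]*z,-z,np.ones_like(z)],-1)
    W=(P@np.array(f["world_from_camera"]).T)[...,:3];W[z==0]=np.nan
    return W
E
python3 - <<'E'
from h import *
s=state();print(s)
for c in ("top","scene"):
    f=grab_frame(c);cv2.imwrite(f"pics/{c}0.png",f["color"][...,::-1]);np.savez(f"{c}0.npz",W=cloud(f),c=f["color"])
    print(c,np.round(f["world_from_camera"],2).tolist())
    for t in ("canister","dock_white","dock_yellow","dock_blue","blue_bottle","black_bottle","timer"):
        print(c,t,[(np.round(d["at"],3).tolist(),round(d["p"],2)) for d in place_of(c,t)[:3]])
print(state()["time"])
E
```

```text
{'time': 0.0, 'joint_pos': array([ 1.14800670e+00,  5.33468249e-02,  1.61429097e+00, -3.80370610e-05,
        1.47599998e+00, -1.19012342e-01]), 'joint_vel': array([-0.00066804,  0.0012619 ,  0.00133465,  0.00137261, -0.00073557,
        0.00169363]), 'joint_efforts': array([ 5.89436549e-04, -3.93676078e+01, -3.70179963e+01, -2.72645548e-05,
        6.91347013e-03, -1.69813842e-05]), 'tool_pos': array([0.18671389, 0.5958059 , 0.23007105]), 'tool_rot': array([-2.55396118e-04,  1.51303420e-01,  9.88486838e-01, -9.90334405e-04]), 'contact_force': array([-0.33279445,  0.08144443,  0.0828752 ]), 'ft_torque': array([ 0.00932122, -0.01315791,  0.00318936]), 'grasp_force': 0.0, 'gripper_width': 1.0054155795453692}
top [[0.01, 1.0, -0.08, 0.47], [-1.0, 0.01, 0.01, -0.06], [0.01, 0.08, 1.0, 1.32], [0.0, 0.0, 0.0, 1.0]]
top canister [([0.428, 0.019, -0.001], 0.52), ([0.436, 0.131, -0.001], 0.52), ([0.509, 0.029, 0.005], 0.48)]
top dock_white [([0.469, -0.147, 0.003], 0.57)]
top dock_yellow [([0.496, -0.411, -0.003], 0.98), ([0.55, -0.297, 0.036], 0.54)]
top dock_blue [([0.554, -0.295, -0.003], 0.59)]
top blue_bottle [([0.489, 0.202, 0.001], 0.51)]
top black_bottle [([0.46, 0.315, 0.002], 0.65), ([0.429, 0.016, 0.045], 0.27)]
top timer [([0.69, -0.182, -0.003], 0.53)]
scene [[0.85, 0.24, -0.47, -0.02], [-0.53, 0.36, -0.77, -1.0], [-0.02, 0.9, 0.44, 0.59], [0.0, 0.0, 0.0, 1.0]]
scene canister [([0.507, -0.046, 0.003], 0.93), ([0.505, 0.029, -0.002], 0.85), ([0.436, 0.13, -0.0], 0.64)]
scene dock_white [([0.47, -0.143, 0.002], 0.59)]
scene dock_yellow [([0.502, -0.408, 0.003], 0.79)]
scene dock_blue [([0.554, -0.294, -0.006], 0.56)]
scene blue_bottle [([0.49, 0.202, -0.001], 0.58)]
scene black_bottle [([0.462, 0.316, 0.003], 0.57)]
scene timer [([0.688, -0.184, -0.002], 0.86)]
0.8
```

```bash
python3 - <<'E'
import cv2
a=cv2.imread("pics/top0.png");cv2.imwrite("pics/t1.png",cv2.resize(a,(800,500)))
E
```

```text
(no output)
```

View pics/top0.png

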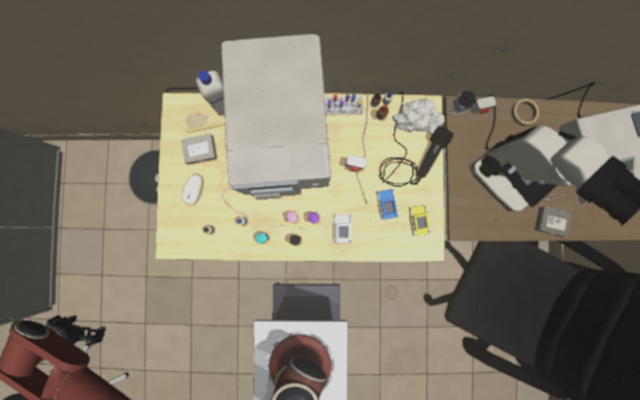

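View pics/scene0.png

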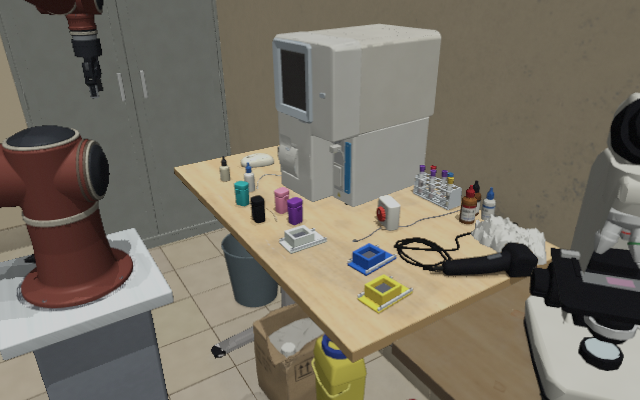

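The top view shows the black canister at about (295,240), the pink, purple and turquoise look-alikes near it, and the white (343,228), blue (388,204) and yellow (420,220) docks to the right. The scene view agrees: canister at (258,209), docks at (300,237), (370,258) and (384,292).

```bash
cat > m.py <<'E'
from h import *
def rect(P,n=""):
    P=P.astype(np.float32)
    r=cv2.minAreaRect(P);b=cv2.boxPoints(r)
    e=b[1]-b[0];g=b[2]-b[1]
    print(n,len(P),"c",np.round(r[0],4),"edges",round(float(np.hypot(*e)),4),round(float(np.degrees(np.arctan2(e[1],e[0]))),1),round(float(np.hypot(*g)),4),round(float(np.degrees(np.arctan2(g[1],g[0]))),1))
E
python3 - <<'E'
from m import *
for c in ("top","scene"):
    d=np.load(c+"0.npz");W=d["W"];C=d["c"]
    near=lambda x,y,r:np.hypot(W[...,0]-x,W[...,1]-y)<r
    k=near(.428,.018,.04)
    m=k&(W[...,2]>.02)
    print(c,"can z",np.round(np.percentile(W[m][:,2],[50,90,98]),4))
    t=k&(W[...,2]>.057);rect(W[t][:,:2],"cantop");print(np.round(np.mean(W[t],0),4))
    for n,x,y in (("white",.469,-.146),("yellow",.499,-.41),("blue",.554,-.295)):
        k=near(x,y,.075)
        b=k&(W[...,2]>.027)&(W[...,2]<.045);rect(W[b][:,:2],n+" rim")
        print(" rim z",np.round(np.median(W[b][:,2]),4))
        p=k&(W[...,2]>.004);rect(W[p][:,:2],n+" all")
        hsv=cv2.cvtColor(C,cv2.COLOR_RGB2HSV)
        q=k&{"white":(hsv[...,1]<50)&(hsv[...,2]>110),"yellow":(hsv[...,1]>150)&(hsv[...,0]>20)&(hsv[...,0]<35),"blue":(hsv[...,0]>95)&(hsv[...,0]<130)&(hsv[...,1]>90)}[n]
        rect(W[q][:,:2],n+" col")
out=[]
for c,(x0,y0,x1,y1) in (("top",(270,185,440,260)),("scene",(215,175,425,315))):
    a=np.load(c+"0.npz")["c"][y0:y1,x0:x1,::-1];out.append(cv2.resize(a,(800,int(800*a.shape[0]/a.shape[1])),interpolation=cv2.INTER_CUBIC))
cv2.imwrite("pics/ct.png",out[0]);cv2.imwrite("pics/cs.png",out[1])
E
```

```text
top can z [0.0625 0.067  0.0687]
cantop 96 c [0.4303 0.0189] edges 0.0361 -89.5 0.0295 0.5
[0.4294 0.0196 0.0631]
white rim 103 c [ 0.4576 -0.141 ] edges 0.0443 -89.7 0.0506 0.3
 rim z 0.0316
white all 490 c [ 0.4674 -0.1519] edges 0.1365 -36.3 0.1356 53.7
white col 538 c [ 0.4676 -0.1444] edges 0.0634 -89.5 0.1001 0.5
yellow rim 116 c [ 0.4906 -0.4104] edges 0.0489 -80.9 0.0544 9.1
 rim z 0.0313
yellow all 515 c [ 0.5    -0.4093] edges 0.1382 -4.7 0.1327 85.3
yellow col 0 c [0. 0.] edges 0.0 0.0 0.0 0.0
blue rim 114 c [ 0.542  -0.2979] edges 0.0487 -79.9 0.0536 10.1
 rim z 0.0317
blue all 502 c [ 0.5559 -0.2954] edges 0.1322 -52.3 0.1388 37.7
blue col 259 c [ 0.5539 -0.2966] edges 0.0504 -79.7 0.0944 10.3
scene can z [0.0487 0.0642 0.0655]
cantop 99 c [0.427  0.0159] edges 0.0397 -89.7 0.0288 0.3
[0.4271 0.0128 0.0625]
white rim 204 c [ 0.4583 -0.1433] edges 0.0566 -0.3 0.0544 89.7
 rim z 0.0319
white all 791 c [ 0.4782 -0.1452] edges 0.0615 -89.4 0.1219 0.6
white col 804 c [ 0.4626 -0.1354] edges 0.1318 -1.6 0.0781 88.4
yellow rim 339 c [ 0.4907 -0.4112] edges 0.0534 -79.2 0.0588 10.8
 rim z 0.0318
yellow all 1200 c [ 0.4974 -0.4161] edges 0.0757 -87.1 0.1099 2.9
yellow col 623 c [ 0.496  -0.4163] edges 0.0544 -87.8 0.0974 2.2
blue rim 251 c [ 0.5412 -0.2996] edges 0.0521 -77.9 0.0581 12.1
 rim z 0.0319
blue all 915 c [ 0.563  -0.3014] edges 0.1213 -43.7 0.1196 46.3
blue col 712 c [ 0.5529 -0.3023] edges 0.0544 -81.8 0.101 8.2
```

View pics/ct.png

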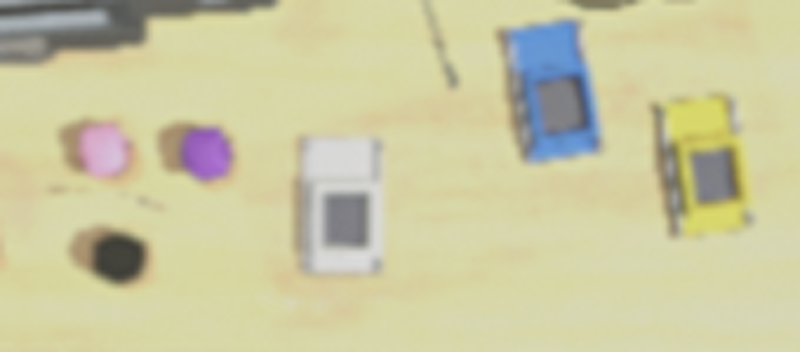

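View pics/cs.png

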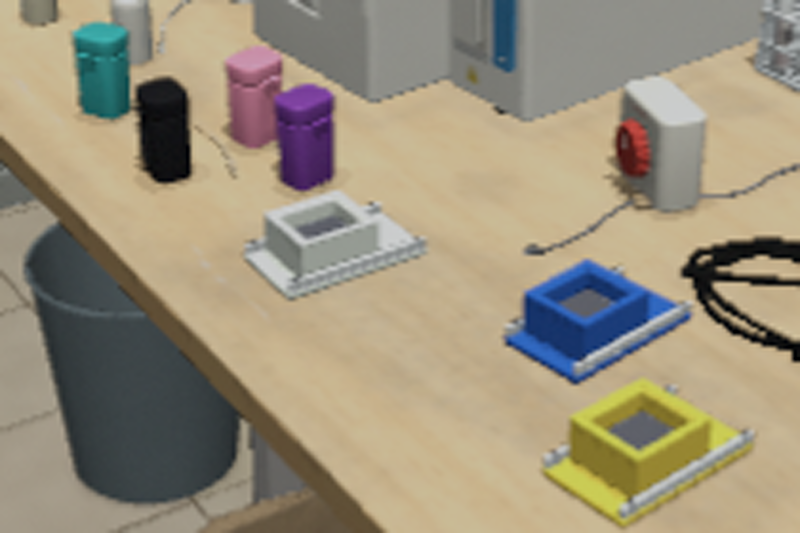

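The crops show the black canister at (118,258) in the first and (163,130) in the second, and all three blocks shifted towards the robot on their plates. Next I'll get the canister's yaw from its side faces and the dock yaws from their block faces.

```bash
cat > fit.py <<'E'
from m import *
from scipy.optimize import minimize
def outline(W,m,x,y,yaw0,hx,hy,tz=None):
    "fit rectangle half sizes hx,hy to side-surface points (unsigned distance to border)"
    P=W[m][:,:2]
    def cost(p):
        c,s=np.cos(p[2]),np.sin(p[2]);d=P-p[:2];q=np.abs(np.stack([d[:,0]*c+d[:,1]*s,-d[:,0]*s+d[:,1]*c],1))-[hx,hy]
        sd=np.hypot(*np.maximum(q,0).T)+np.minimum(q.max(1),0)
        return np.mean(np.minimum(np.abs(sd),.006))*1e3
    best=None
    for a in np.arange(yaw0-90,yaw0+91,15):
        r=minimize(cost,[x,y,np.radians(a)],method="Nelder-Mead",options=dict(xatol=1e-5,fatol=1e-6,initial_simplex=np.array([x,y,np.radians(a)])+np.array([[0,0,0],[.01,0,0],[0,.01,0],[0,0,.2]])))
        print("  ",np.round(r.x[:2],4),round(float(np.degrees(r.x[2]))%180,1),round(r.fun,3),len(P))
if __name__=="__main__":
    d=np.load("scene0.npz");W=d["W"];C=d["c"]
    k=(np.hypot(W[...,0]-.428,W[...,1]-.016)<.035)&(W[...,2]>.008)&(W[...,2]<.040)&(C.max(-1)<70)
    print("canister");outline(W,k,.428,.016,0,.015,.018)
    m=k;P=W[m][:,:2];print(np.round(P[::6],4).tolist())
E
python3 fit.py
```

```text
canister
   [0.4332 0.0167] 88.9 1.34 137
   [0.4332 0.0167] 88.9 1.34 137
   [0.4332 0.0167] 88.9 1.34 137
   [0.4303 0.0198] 178.9 1.34 137
   [0.4303 0.0198] 178.9 1.34 137
   [0.4303 0.0198] 178.9 1.34 137
   [0.4303 0.0198] 178.9 1.34 137
   [0.4303 0.0198] 178.9 1.34 137
   [0.4303 0.0198] 178.9 1.34 137
   [0.4274 0.0185] 46.7 2.197 137
   [0.4255 0.0189] 65.6 2.215 137
   [0.4332 0.0167] 88.9 1.34 137
   [0.4332 0.0167] 88.9 1.34 137
[[0.4164, 0.0208], [0.4401, 0.0001], [0.4213, 0.0016], [0.4353, -0.0038], [0.4191, 0.0032], [0.4337, -0.0009], [0.4178, 0.0069], [0.4311, -0.0001], [0.4148, 0.007], [0.4296, 0.0031], [0.4139, 0.0117], [0.4286, 0.0014], [0.4132, 0.0105], [0.4253, 0.0006], [0.4146, 0.0207], [0.424, 0.0043], [0.4409, 0.0047], [0.4228, 0.002], [0.4396, 0.0023], [0.4226, 0.002], [0.438, -0.0006], [0.4232, -0.0023], [0.4181, 0.0054]]
```

```bash
cat > go.py <<'E'
import sys,numpy as np
from plant import state
from scipy.spatial.transform import Rotation as R
def go(x,y,z,yaw):
    s=state();w=s["tool_rot"];A=R.from_quat([w[1],w[2],w[3],w[0]])
    a=np.radians(yaw);ty=np.array([np.cos(a),np.sin(a),0]);tz=np.array([0,0,-1.]);B=R.from_matrix(np.stack([np.cross(ty,tz),ty,tz],1))
    d=A.inv().apply(np.array([x,y,z])-s["tool_pos"])/.5;r=(A.inv()*B).as_rotvec()/1.5
    print("t",round(s["time"],2),"pos",np.round(s["tool_pos"],4),"F",np.round(s["contact_force"],2),"w",round(s["gripper_width"],3),"g",round(s["grasp_force"],1),"j6",round(s["joint_pos"][5],2));print("shift",np.round(d,4),"turn",np.round(r,4))
if __name__=="__main__": go(*map(float,sys.argv[1:5]))
E
python3 go.py .43 .019 .19 90
```

```text
t 0.8 pos [0.187  0.5964 0.2313] F [ 0.49 -0.82  0.06] w 0.997 g 0.0 j6 -0.12
shift [-0.8093 -0.9564  0.0826] turn [ 0.      0.     -0.2026]
```

Emit:
jog_arm(
  motion="75 -0.2 -0.24 0.02 0 0 -0.1; 75 -0.4 -0.48 0.04 0 0 -0.2; 75 -0.6 -0.72 0.08 0 0 -0.2; 75 -0.8 -0.95 0.08 0 0 -0.2; 75 -0.81 -0.955 0.08 0 0 -0.2",
)

```text
time: 1.42
tool_pos: [0.3073, 0.3069, 0.2101]
tool_rot: [0.001, 0.002, 1.0, 0.0]
contact_force: [1.5, -0.1, 0.6]
gripper_width: 0.754
grasp_force: 0.0
```

```bash
python3 go.py .43 .019 .13 90
```

```text
t 1.43 pos [0.3073 0.3069 0.2101] F [ 1.45 -0.08  0.55] w 0.754 g 0.0 j6 -0.95
shift [-0.2469 -0.5752  0.1603] turn [ 0.0003  0.0007 -0.002 ]
```

Emit:
jog_arm(
  motion="75 -0.05 -0.11 0.0 0 0 0; 75 -0.1 -0.23 0.02 0 0 0; 75 -0.15 -0.35 0.06 0 0 0; 75 -0.2 -0.47 0.11 0 0 0; 75 -0.247 -0.575 0.16 0 0 0",
)

```text
time: 2.05
tool_pos: [0.4243, 0.0322, 0.1365]
tool_rot: [0.001, 0.002, 1.0, -0.0]
contact_force: [0.5, 0.7, -0.4]
gripper_width: 0.752
grasp_force: 0.0
```

```bash
python3 go.py .43 .019 .027 90
```

```text
t 2.05 pos [0.4243 0.0322 0.1365] F [ 0.54  0.67 -0.37] w 0.752 g 0.0 j6 -1.67
shift [-0.0108 -0.0263  0.2191] turn [-0.      0.0019 -0.0029]
```

Emit:
jog_arm(
  motion="75 0 0 0.0 0 0 0; 75 0 0 0.06 0 0 0; 75 0 0 0.13 0 0 0; 75 0 0 0.19 0 0 0; 75 0 0 0.2 0 0 0",
)

```text
time: 2.68
tool_pos: [0.4234, 0.0349, 0.0363]
tool_rot: [-0.0, 0.001, 1.0, -0.0]
contact_force: [-0.3, -1.4, 0.7]
gripper_width: 0.754
grasp_force: 0.6
```

```bash
python3 go.py .43 .019 .027 90
```

```text
t 2.67 pos [0.4234 0.0349 0.0363] F [-0.28 -1.36  0.7 ] w 0.754 g 0.6 j6 -1.66
shift [-0.0133 -0.0318  0.0185] turn [-0.0001 -0.0001 -0.0016]
```

Emit:
jog_arm(
  motion="75 0 -0.015 0 0 0 0; 75 -0.006 -0.032 0 0 0 0; 75 -0.013 -0.032 0 0 0 0; 75 -0.013 -0.032 0.01 0 0 0; 75 -0.013 -0.032 0.018 0 0 0",
)

```text
time: 3.3
tool_pos: [0.4297, 0.0183, 0.0269]
tool_rot: [-0.0, 0.002, 1.0, 0.0]
contact_force: [-0.5, -0.6, -0.7]
gripper_width: 0.748
grasp_force: 0.0
```

```bash
python3 - <<'E'
from go import go
from m import *
go(.43,.019,.027,90)
f=grab_frame("scene");cv2.imwrite("pics/s2.png",cv2.resize(f["color"][130:260,180:360,::-1],(800,578),interpolation=cv2.INTER_CUBIC))
W=cloud(f);k=(np.hypot(W[...,0]-.428,W[...,1]-.016)<.035)&(W[...,2]>.005)&(W[...,2]<.025)&(f["color"].max(-1)<70)
P=W[k];print(len(P),np.round(np.percentile(P,[10,50,90],0),4))
E
```

```text
t 3.3 pos [0.4297 0.0183 0.0269] F [-0.5  -0.59 -0.69] w 0.748 g 0.0 j6 -1.7
shift [-0.0006  0.0015 -0.0002] turn [ 0.0001 -0.0003 -0.0026]
82 [[ 0.4154 -0.0008  0.0076]
 [ 0.4231  0.0036  0.0145]
 [ 0.4359  0.0135  0.0228]]
```

View pics/s2.png

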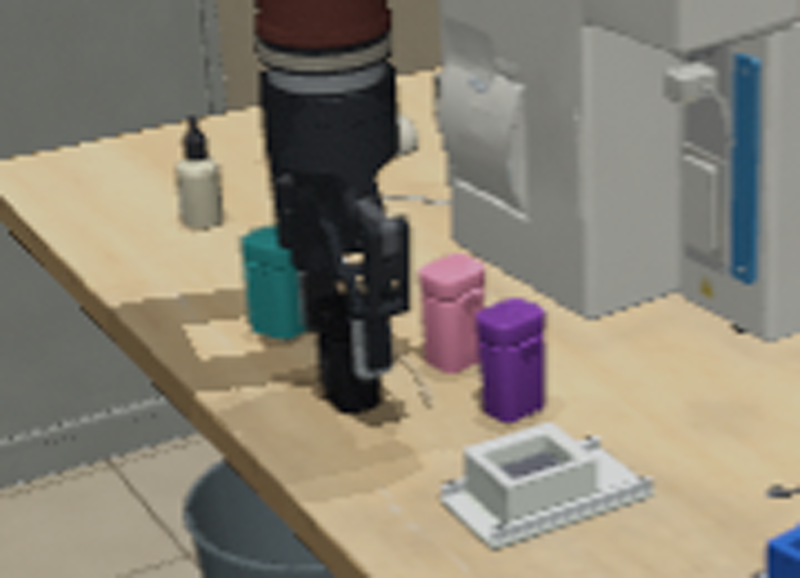

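The fingers straddle the canister at crop (350,340), which is still upright where it was. Closing now.

Emit:
jog_arm(
  motion="50 0 0 0 0 0 0; 30 0 0 0 0 0 0; 20 0 0 0 0 0 0; 20 0 0 0 0 0 0; 20 0 0 0 0 0 0",
)

```text
time: 3.98
tool_pos: [0.43, 0.0181, 0.0274]
tool_rot: [0.0, 0.002, 1.0, -0.0]
contact_force: [0.4, -0.3, 0.6]
gripper_width: 0.407
grasp_force: 60.2
```

```bash
python3 - <<'E'
from go import go
from plant import *
import numpy as np
go(.43,.019,.087,90)
F=[]
for i in range(6): grab_frame("top");s=state();F.append(np.r_[s["contact_force"],s["ft_torque"]])
print(np.round(np.mean(F,0),3),np.round(np.std(F,0),3))
E
```

```text
t 3.98 pos [0.43   0.0181 0.0274] F [ 0.43 -0.28  0.64] w 0.407 g 60.2 j6 -1.7
shift [-1.000e-04  1.700e-03 -1.192e-01] turn [-0.0001  0.0002 -0.0025]
[ 0.08  -0.881  0.399 -0.103 -0.028 -0.006] [0.375 0.304 0.376 0.018 0.027 0.032]
```

Emit:
jog_arm(
  motion="20 0 0 -0.03 0 0 0; 20 0 0 -0.07 0 0 0; 20 0 0 -0.12 0 0 0; 20 0 0 -0.12 0 0 0; 20 0 0 -0.12 0 0 0",
)

```text
time: 4.9
tool_pos: [0.4292, 0.0183, 0.0865]
tool_rot: [-0.001, 0.002, 1.0, 0.0]
contact_force: [-0.4, -0.2, -3.9]
gripper_width: 0.412
grasp_force: 60.4
```

```bash
python3 - <<'E'
from go import go
from plant import *
import numpy as np
F=[]
for i in range(24): grab_frame("top");s=state();F.append(np.r_[s["contact_force"],s["ft_torque"],s["joint_efforts"][1:3]])
print(np.round(np.mean(F,0),3),np.round(np.std(F,0),3));print(np.round(np.array(F)[:,2],2))
go(.4583,-.142,.12,0)
E
```

```text
[-3.2000e-02  7.2000e-02 -3.1410e+00 -2.0000e-03  1.2000e-02  1.7000e-02
 -2.2359e+01 -3.5871e+01] [0.505 0.507 0.528 0.033 0.03  0.022 0.156 0.162]
[-2.54 -3.46 -3.66 -3.77 -3.72 -2.46 -2.29 -3.88 -2.42 -3.26 -3.63 -3.05
 -3.53 -2.98 -3.82 -3.56 -2.5  -2.35 -3.38 -2.49 -2.98 -3.26 -2.81 -3.59]
t 6.1 pos [0.4299 0.0182 0.0873] F [-0.68 -0.37 -3.59] w 0.413 g 60.4 j6 -1.7
shift [-0.0581 -0.3202 -0.0654] turn [0.     0.     1.0447]
```

About 3.1–3.5 N, so roughly 320–360 g: the yellow dock. Refining its pose and checking how the canister sits in the grip.

```bash
cat > dock.py <<'E'
from m import *
from scipy.optimize import minimize
def box(x,y,yaw,hx,hy,z0,z1,oy=0):
    a=np.array([[i*hx,j*hy+oy,k] for i in(-1,1) for j in(-1,1) for k in(z0,z1)])
    c,s=np.cos(yaw),np.sin(yaw);return a@np.array([[c,s,0],[-s,c,0],[0,0,1]])+[x,y,0]
def proj(f,P):
    T=np.linalg.inv(f["world_from_camera"]);q=P@T[:3,:3].T+T[:3,3]
    q=q*[1,-1,-1];return cv2.projectPoints(q[:,None],np.zeros(3),np.zeros(3),f["intrinsics"],np.array([f["k1"],0,0,0,0],float))[0][:,0]
S=8
def draw(f,boxes,o):
    m=np.zeros((70*S,90*S),np.uint8)
    for b in boxes:
        p=(proj(f,b)-o+.5)*S
        cv2.fillConvexPoly(m,np.round(cv2.convexHull(p.astype(np.float32))*16).astype(np.int32),255,shift=4)
    return cv2.resize(m,(90,70),interpolation=cv2.INTER_AREA)/255.
def fit(f,mask,mk,p0,step,c0):
    o=np.round(proj(f,np.array([c0]))[0]-[45,35]).astype(int)
    M=mask[o[1]:o[1]+70,o[0]:o[0]+90].astype(float)
    r=minimize(lambda p:np.abs(draw(f,mk(p),o)-M).sum(),p0,method="Nelder-Mead",options=dict(maxiter=400,xatol=1e-5,fatol=.05,initial_simplex=np.array(p0)+np.vstack([np.zeros(len(p0)),np.diag(step)])))
    return r.x,r.fun,M.sum()
if __name__=="__main__":
    for c in("top","scene"):
        f=grab_frame(c);h=cv2.cvtColor(f["color"],cv2.COLOR_RGB2HSV);W=cloud(f)
        k=(np.hypot(W[...,0]-.499,W[...,1]+.41)<.08)
        y=k&(h[...,0]>24)&(h[...,0]<36)&(h[...,1]>(130 if c=="top" else 150))
        print(c,y.sum(),np.median(h[k],0),np.median(h[y],0) if y.any() else 0)
        y=cv2.morphologyEx(y.astype(np.uint8),cv2.MORPH_CLOSE,np.ones((5,5)))
        n,l=cv2.connectedComponents(y);y=l==1+np.argmax([(l==i).sum() for i in range(1,n)])
        cn=cv2.findContours(y.astype(np.uint8),0,2)[0];z=np.zeros((400,640),np.uint8);cv2.drawContours(z,cn,-1,1,-1)
        mk=lambda p:[box(p[0],p[1],p[2],.029,.05,0,p[4]),box(p[0],p[1],p[2],.024,.027,0,.032,p[3])]
        x,e,a=fit(f,z,mk,[.498,-.411,np.radians(-80),-.008,.006],[.006,.006,.1,.01,.003],[.498,-.411,.01])
        b=x[:2]+x[3]*np.array([-np.sin(x[2]),np.cos(x[2])])
        print("dock",np.round(x,4),np.degrees(x[2]),"block",np.round(b,4),"err",e,a)
        r=k&(W[...,2]>.027)&(W[...,2]<.037);rect(W[r][:,:2],"rim")
        t=k&(h[...,1]<90)&(W[...,2]<.028)&(W[...,2]>.01)&(np.hypot(W[...,0]-.491,W[...,1]+.41)<.02);print("tray",t.sum(),np.round(np.median(W[t],0),4) if t.any() else 0)
        cm=(np.hypot(W[...,0]-.43,W[...,1]-.018)<.03)&(W[...,2]>.062)&(W[...,2]<.085)
        if c=="scene": print("can pts",cm.sum(),np.round(np.percentile(W[cm],[5,50,95],0),4).tolist())
E
python3 dock.py
```

```text
top 75 [ 29.  58. 218.] [ 28. 134. 207.]
dock [ 5.0530e-01 -4.0910e-01 -1.3478e+00 -1.7000e-03  1.0000e-04] -77.22217362629387 block [ 0.5037 -0.4094] err 406.0588235294117 89.0
rim 116 c [ 0.4906 -0.411 ] edges 0.0505 -81.7 0.0542 8.3
tray 89 [ 0.4916 -0.4112  0.0201]
scene 577 [ 20.  71. 197.] [ 25. 170. 155.]
dock [ 0.5045 -0.4004 -1.0198 -0.0224 -0.    ] -58.43185847939091 block [ 0.4854 -0.4121] err 252.30196078431374 877.0
rim 342 c [ 0.4909 -0.4107] edges 0.0524 -80.8 0.058 9.2
tray 96 [ 0.4954 -0.4062  0.021 ]
can pts 109 [[0.415, -0.0017, 0.0639], [0.4244, 0.0029, 0.074], [0.4407, 0.0205, 0.0841]]
```

Block centre (0.4908, -0.4108) agrees across both cameras (rim and tray), yaw about 9°; the tray is at 20–21 mm. That's good enough to proceed.

Emit:
jog_arm(
  motion="20 -0.017 -0.12 -0.04 0 0 0.12; 20 -0.034 -0.24 -0.065 0 0 0.24; 20 -0.051 -0.36 -0.065 0 0 0.36; 20 -0.068 -0.48 -0.065 0 0 0.48; 20 -0.085 -0.6 -0.065 0 0 0.6",
)

```text
time: 6.82
tool_pos: [0.4713, -0.2841, 0.1199]
tool_rot: [0.0, 0.44, 0.898, 0.0]
contact_force: [-0.0, 0.5, -1.9]
gripper_width: 0.407
grasp_force: 61.0
```

```bash
python3 go.py .4908 -.4108 .10 9.3
```

```text
t 6.83 pos [ 0.4713 -0.2841  0.1199] F [-0.04  0.53 -1.95] w 0.407 g 61.0 j6 -1.34
shift [-0.224  -0.1247  0.0398] turn [3.000e-04 2.000e-04 3.322e-01]
```

Emit:
jog_arm(
  motion="20 -0.07 -0.04 0 0 0 0.11; 20 -0.14 -0.08 0 0 0 0.22; 20 -0.22 -0.12 0.02 0 0 0.332; 20 -0.224 -0.125 0.04 0 0 0.332; 20 -0.224 -0.125 0.04 0 0 0.332",
)

```text
time: 7.45
tool_pos: [0.4904, -0.4077, 0.0978]
tool_rot: [-0.002, 0.645, 0.764, 0.0]
contact_force: [-0.8, 0.5, -3.9]
gripper_width: 0.414
grasp_force: 60.9
```

```bash
python3 - <<'E'
from go import go
from plant import *
import numpy as np
F=[]
for i in range(12): grab_frame("top");F.append(state()["contact_force"])
print(np.round(np.mean(F,0),3))
go(.4908,-.4108,.065,9.3)
E
```

```text
[ 0.205  0.204 -3.112]
t 8.05 pos [ 0.4915 -0.4085  0.1   ] F [-1.21  0.48 -2.84] w 0.411 g 60.9 j6 -0.98
shift [-0.0042 -0.0021  0.07  ] turn [0.0001 0.0002 0.0046]
```

Emit:
jog_arm(
  motion="20 -0.004 -0.002 0.02 0 0 0.005; 20 -0.004 -0.002 0.04 0 0 0.005; 20 -0.004 -0.002 0.06 0 0 0.005; 20 -0.004 -0.002 0.07 0 0 0.005; 20 -0.004 -0.002 0.07 0 0 0.005",
)

```text
time: 8.68
tool_pos: [0.4904, -0.4104, 0.0639]
tool_rot: [-0.001, 0.648, 0.762, 0.0]
contact_force: [0.2, -1.4, -2.9]
gripper_width: 0.41
grasp_force: 60.9
```

```bash
python3 - <<'E'
from go import go
from m import *
f=grab_frame("scene");go(.4908,-.4108,.055,9.3)
cv2.imwrite("pics/s3.png",cv2.resize(f["color"][220:320,320:450,::-1],(780,600),interpolation=cv2.INTER_CUBIC))
E
```

```text
t 8.72 pos [ 0.4907 -0.4107  0.0646] F [ 0.66 -0.66 -3.17] w 0.409 g 60.9 j6 -0.97
shift [-0.0002  0.0001  0.0192] turn [-0.0001 -0.0001 -0.0005]
```

View pics/s3.png

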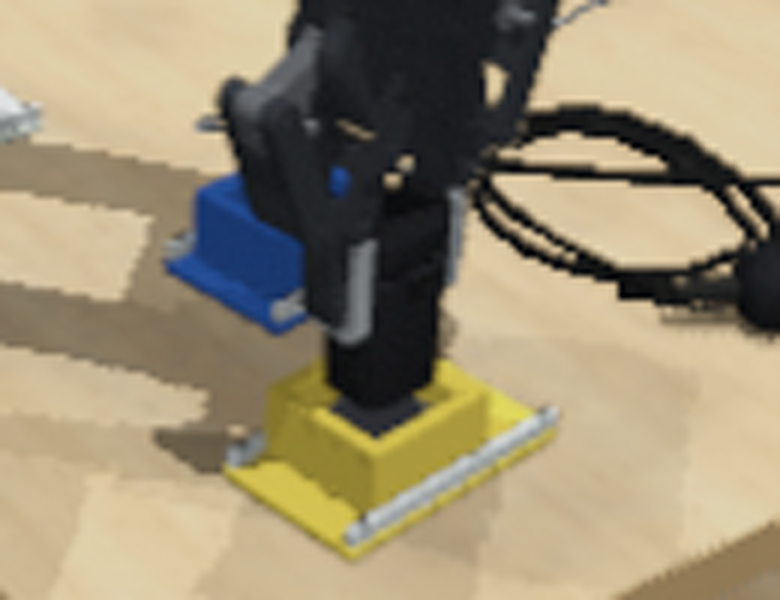

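The canister hangs right over the pocket, its underside near crop (380,395) inside the mouth. Lowering in small steps.

Emit:
jog_arm(
  motion="20 0 0 0.004 0 0 0; 20 0 0 0.008 0 0 0; 20 0 0 0.012 0 0 0; 20 0 0 0.014 0 0 0; 20 0 0 0.015 0 0 0",
)

```text
time: 9.35
tool_pos: [0.4907, -0.4108, 0.0572]
tool_rot: [-0.0, 0.648, 0.762, 0.0]
contact_force: [-0.2, 0.6, -2.9]
gripper_width: 0.412
grasp_force: 60.9
```

Emit:
jog_arm(
  motion="20 0 0 0.001 0 0 0; 20 0 0 0.002 0 0 0; 20 0 0 0.004 0 0 0; 20 0 0 0.006 0 0 0; 20 0 0 0.006 0 0 0",
)

```text
time: 9.98
tool_pos: [0.4907, -0.4107, 0.0541]
tool_rot: [-0.0, 0.648, 0.762, 0.0]
contact_force: [0.3, -0.3, -2.8]
gripper_width: 0.415
grasp_force: 60.9
```

Emit:
jog_arm(
  motion="20 0 0 0.002 0 0 0; 20 0 0 0.004 0 0 0; 20 0 0 0.006 0 0 0; 20 0 0 0.008 0 0 0; 20 0 0 0.008 0 0 0",
)

```text
time: 10.6
tool_pos: [0.4907, -0.4107, 0.0501]
tool_rot: [-0.0, 0.648, 0.762, 0.0]
contact_force: [0.1, 0.0, -3.6]
gripper_width: 0.408
grasp_force: 60.9
```

Emit:
jog_arm(
  motion="20 0 0 0.001 0 0 0; 20 0 0 0.002 0 0 0; 20 0 0 0.004 0 0 0; 20 0 0 0.006 0 0 0; 20 0 0 0.006 0 0 0",
)

```text
time: 11.22
tool_pos: [0.4909, -0.4109, 0.0475]
tool_rot: [0.0, 0.648, 0.762, -0.0]
contact_force: [-0.0, 0.3, -2.6]
gripper_width: 0.41
grasp_force: 61.0
```

Emit:
jog_arm(
  motion="20 0 0 0.001 0 0 0; 20 0 0 0.002 0 0 0; 20 0 0 0.003 0 0 0; 20 0 0 0.004 0 0 0; 20 0 0 0.004 0 0 0",
)

```text
time: 11.85
tool_pos: [0.4913, -0.4113, 0.0459]
tool_rot: [0.001, 0.648, 0.762, -0.0]
contact_force: [0.6, -1.4, 3.6]
gripper_width: 0.407
grasp_force: 61.5
```

Emit:
jog_arm(
  motion="20 0 0 0.001 0 0 0; 20 0 0 0.002 0 0 0; 20 0 0 0.003 0 0 0; 20 0 0 0.004 0 0 0; 20 0 0 0.004 0 0 0",
)

```text
time: 12.48
tool_pos: [0.4907, -0.4107, 0.0432]
tool_rot: [-0.0, 0.648, 0.762, -0.0]
contact_force: [0.6, -0.1, 3.7]
gripper_width: 0.409
grasp_force: 61.5
```

Tray is sinking at about 4 N, as expected. Continuing towards TCP 0.039.

Emit:
jog_arm(
  motion="20 0 0 0.001 0 0 0; 20 0 0 0.002 0 0 0; 20 0 0 0.003 0 0 0; 20 0 0 0.004 0 0 0; 20 0 0 0.004 0 0 0",
)

```text
time: 13.1
tool_pos: [0.4907, -0.4107, 0.0411]
tool_rot: [-0.0, 0.648, 0.762, -0.0]
contact_force: [-0.1, -0.1, 2.8]
gripper_width: 0.411
grasp_force: 61.5
```

Emit:
jog_arm(
  motion="20 0 0 0.001 0 0 0; 20 0 0 0.002 0 0 0; 20 0 0 0.003 0 0 0; 20 0 0 0.003 0 0 0; 20 0 0 0.003 0 0 0",
)

```text
time: 13.72
tool_pos: [0.4907, -0.4107, 0.0396]
tool_rot: [-0.0, 0.648, 0.762, -0.0]
contact_force: [0.4, -0.4, 3.5]
gripper_width: 0.408
grasp_force: 61.5
```

Base is at about 12.4 mm. Nudging in half-millimetres until the stop is felt.

Emit:
jog_arm(
  motion="20 0 0 0.0005 0 0 0; 20 0 0 0.001 0 0 0; 20 0 0 0.001 0 0 0; 20 0 0 0.001 0 0 0; 20 0 0 0.001 0 0 0",
)

```text
time: 14.35
tool_pos: [0.4908, -0.4108, 0.0394]
tool_rot: [-0.0, 0.648, 0.762, -0.0]
contact_force: [-0.6, -1.0, 4.7]
gripper_width: 0.413
grasp_force: 61.6
```

Emit:
jog_arm(
  motion="20 0 0 0.0005 0 0 0; 20 0 0 0.001 0 0 0; 20 0 0 0.001 0 0 0; 20 0 0 0.001 0 0 0; 20 0 0 0.001 0 0 0",
)

```text
time: 14.98
tool_pos: [0.4908, -0.4109, 0.0394]
tool_rot: [0.0, 0.648, 0.762, -0.0]
contact_force: [-1.0, 0.8, 7.4]
gripper_width: 0.411
grasp_force: 61.8
```

The stop is met: force rises with no travel. Easing off slightly, then releasing.

Emit:
jog_arm(
  motion="20 0 0 -0.001 0 0 0; 20 0 0 -0.001 0 0 0; 50 0 0 -0.001 0 0 0; 75 0 0 -0.001 0 0 0; 75 0 0 -0.001 0 0 0",
)

```text
time: 15.6
tool_pos: [0.4904, -0.4103, 0.0385]
tool_rot: [-0.001, 0.648, 0.762, 0.0]
contact_force: [-0.4, 0.6, -0.3]
gripper_width: 0.753
grasp_force: 0.0
```

Emit:
jog_arm(
  motion="75 0 0 0 0 0 0; 75 0 0 -0.05 0 0 0; 75 0 0 -0.12 0 0 0; 75 0 0 -0.2 0 0 0; 75 0 0 -0.3 0 0 0",
)

```text
time: 16.23
tool_pos: [0.4901, -0.4101, 0.1893]
tool_rot: [-0.001, 0.648, 0.762, 0.0]
contact_force: [0.8, -0.5, 0.3]
gripper_width: 0.751
grasp_force: 0.0
```

Emit:
jog_arm(
  motion="75 0 0.0 -0.1 0 0 0; 75 0 0 -0.2 0 0 0; 75 0 0 -0.2 0 0 0; 75 0 0 -0.2 0 0 0; 75 0 0 -0.2 0 0 0",
)

```text
time: 16.85
tool_pos: [0.4901, -0.4101, 0.2867]
tool_rot: [-0.002, 0.648, 0.762, 0.0]
contact_force: [-0.6, -0.0, -0.6]
gripper_width: 0.748
grasp_force: 0.0
```

```bash
python3 - <<'E'
from go import go
from m import *
go(.4908,-.4108,.3,9.3)
f=grab_frame("scene");W=cloud(f)
k=(np.hypot(W[...,0]-.49,W[...,1]+.41)<.035)&(W[...,2]>.06)&(W[...,2]<.1);print(k.sum(),np.round(np.percentile(W[k],[5,50,95],0),4).tolist())
rect(W[k&(W[...,2]>.069)][:,:2],"top")
cv2.imwrite("pics/s4.png",cv2.resize(f["color"][200:320,310:466,::-1],(780,600),interpolation=cv2.INTER_CUBIC))
E
```

```text
t 16.85 pos [ 0.4901 -0.4101  0.2867] F [-0.63 -0.03 -0.56] w 0.748 g 0.0 j6 -0.97
shift [-0.0015  0.0011 -0.0267] turn [-0.0015 -0.0022 -0.0005]
294 [[0.4715, -0.4278, 0.062], [0.486, -0.4192, 0.074], [0.5046, -0.4009, 0.0768]]
top 205 c [ 0.4884 -0.4125] edges 0.0327 -82.8 0.0378 7.2
```

View pics/s4.png

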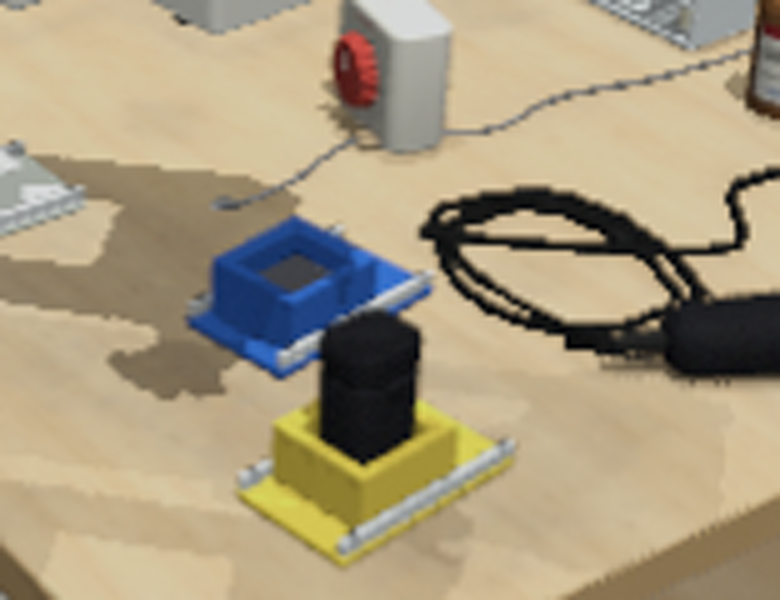

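The canister stands upright in the yellow pocket at crop (370,400). Its top is at about 75 mm, so the underside is at about 12 mm, and the gripper is clear.

```bash
python3 -c "from plant import job_done;print(job_done())"
```

```text
the job is handed in; nothing more can be done
None
```

The black canister felt like about 320 g, so I put it in the yellow dock: it stands upright there, pressed to the stop and released, and the job is handed in at about 17 s; no verdict came back.

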